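Lock the steel case with its detachable shackle

ROBOT

A 6-joint arm with a two-finger parallel gripper is mounted at the origin on a cart in front of the work surface, level with it; the furniture and walls round the work are solid. World frame = base frame: x ahead of the robot, y to its left, z up, the work surface at z = 0. Lengths are in mm, angles in rad, forces in N, time in s.
With the tool pointing down it reaches from about 350 to 875 mm from the base axis. Payload 4.2 kg.
Tool frame: the origin (TCP) lies midway between the tips of the shut fingers; the grasp point (between the pads) lies 19 mm behind it; y points along the fingers, x is the direction in which the jaws open and shut, and the axes are right-handed (so a half turn about y gives the same grasp; the last joint's range is limited). The gripper opens to 85 mm and grips with 20 to 120 N. Pads are 22 mm wide; open, the fingers measure 114 mm over their backs; the gripper's body (76 mm by 85 mm) begins 54 mm behind the grasp point. The pads swing forward as they close: fully open they stand 13 mm farther back than shut.
Start: joints at [-0.871, 0.385, 0.008, 0, -1.194, -0.259], TCP at [266.676, -565.228, 231.312] pointing down, gripper open.
Joint ranges: [-3.14, 3.14], [-1.21, 2.06], [-1.07, 1.41], [-3.16, 2.05], [-2.99, -0.16], [-3.1, 3.1]. Speed limits (rad/s): [2.79, 2.79, 3.14, 3.14, 3.14, 3.14].

INTERFACE

Orientations are given as a unit quaternion [x, y, z, w].
In Python, from bench import read_state, get_image, job_done gives the robot as it stands.
- The arm moves only by the tool play_rows, never from a script. Its argument "series" is a list of rows, each a list of 7 numbers: the shift along the tool's x, y, z in m, then the turn, a rotation vector about the tool's x, y, z in rad, then the finger opening in m, from 0 to 0.0854. In form: [[x, y, z, wx, wy, wz, claw], ...]. A call has 1 to 10 rows; each row shifts and turns the pose as measured when the row begins, along the tool's axes as they then stand; what a row does not reach is not made up. A row lasts 1/10 s, in which the tool goes at most 50 mm and 8.59 degrees, less where a joint would pass 70% of its speed; a pose out of reach is approached as far as the arm can. A call with a gripper value outside its range is refused whole. The fingers move at their own pace and stop on an object; the grip force is fixed at half the most. Time passes only in rows, so rows that do not move let the fingers close. It gives the time, the measured TCP pose, the force and the opening at its end, in the units of the state.
- read_state(): the state, without advancing time (a new reading comes with each control period).
- get_image(name): name is "scene" or "top" or "wrist"; returns a dict with "color" (420x560x3 uint8, red, green, blue), "intrinsics" (3x3 intrinsics, pixels), "origin" and "orientation" of the camera in the world. Camera axes: x right, y down, z forward; pixel columns grow to the right and rows downward; lengths in mm; the calibration is good to about 2 mm. A picture is of the moment at which its call begins. There is no depth.
- job_done(): hands the job in, once; it reports no verdict.
The state is a dict: "clock": time; "joints": joint angles; "joint_vel": joint speeds; "joint_efforts": joint torques, N m; "position": TCP position; "ee_rot": TCP orientation; "contact_force": force on the tool from outside, world axes, zero at the start; "wrist_torque": the same for the moment, N m; "gripper_width": finger opening in mm.
Only numpy, scipy, OpenCV 4.12 (cv2) and the standard library are available. Lean on these libraries where they do the work, as an engineer would, in place of code of your own. Each camera call takes 0.05 s, during which the arm holds its last target. There are 200 camera calls.

TASK

Lock the steel case: first slide the hasp plate fully forward over the dark steel lock block, then take the U-shaped shackle out of its plywood stand, lower both legs into the block's two holes (one leg through the eye of the plate) and press it down until the hidden pawls click and the lock holds it down by itself. Press steadily and gently - the lock must never feel more than about 20 N - then let go, and leave the flux pot, the battery and the relay where they are.

Things in the scene. Friction and masses are not known exactly. Their poses are not given: they have to be found in the camera images.
- lockbox: Fixed grey steel case with a dark steel lock block on its front. Origin: under the block's centre, on the worktop; x points back over the case, z up. Block: x -18 to 18, y -44 to 44, z 0 to 60 mm. Case: x 18 to 133, y -97 to 97, top z 60. The hasp plate slides on top along x at y +22 (its top face z 65) between two guide rails (tops z 67, x 21 to 43).
- lock_top (a point): Centre of the lock block's top, z 60 mm in the lockbox; axes as the lockbox's. Two vertical square holes 12 x 12 mm with 3 mm chamfers open here, centred 22 mm to either side along y. Unseen inside, a sprung pawl in each hole snaps into the notch of each leg when the feet are 22 to 38 mm below this top; the depth differs each time and must be felt.
- lock_mid (a point): Point inside the lock block, 30 mm under its top. Feel of the lock: the push needed grows to 6 to 14 N before the click and drops by 1 to 4 N at it; about 1.5 mm below the click is a hard stop where force climbs steeply. A sprung ejector lifts a shackle let go too early until its feet are 12 mm or more above this point; clicked, they stay within 9 mm of this point's height.
- hasp (a joint): How far the flat steel hasp plate (90 x 28 x 4 mm) is slid towards the front (-x of the lockbox), m, 0 to 0.030. At 0.030, its stop, its 16 x 16 mm eye lies over the hole at y +22; it starts 0 to 10 mm from fully open, slides with about 3 N of friction and stays where left.
- hasp_tab (a point): Centre of the upright steel tab on the hasp plate by which it is moved: 22 mm along the slide, 10 mm thick across it (along the lockbox's y), 24 mm high. It lies 76 mm above the worktop, the plate's top 11 mm lower. Axes as the lockbox's.
- shackle: Loose steel U-shackle, about 130 g, 82 mm tall, bar 10 mm thick. Origin: midway between its feet, at foot level; z up along the legs, y from leg to leg (at y +22 and -22 mm). Either way round fits. Each foot is a cone, 2 mm across at its tip, 10 mm from 12 mm up; a notch lies 14 to 22 mm above the foot. It starts upright in the stand, leaning at most a few degrees.
- shackle_grip (a point): Centre of the black rubber grip block on the shackle's crown, 74 mm above the feet: 13 mm thick along the shackle's x, 28 mm along y, 16 mm high.
- stand: Fixed plywood block 40 x 90 x 40 mm with two holes 32 mm deep in which the shackle stands, feet 8 mm above the worktop. Origin: centre of its underside; y from hole to hole.
- flux_pot: Bystander, to be left alone: small round flux pot, 38 mm across and 38 tall, stands on the worktop. Origin: centre of its underside.
- battery_9v: Bystander, to be left alone: 9 V block battery lying flat, 49 x 27 x 18 mm. Origin: centre of its underside.
- relay_clear: Bystander, to be left alone: clear relay, 28 x 21 x 36 mm tall. Origin: centre of its underside.

How it is judged (in metres and radians):
On the way:
1. the hasp plate is slid fully forward, while the shackle is still out of the lock (value of joint hasp above 0.0275 m and distance between shackle and lockbox above 0.075 m), for 0.1 s.
At the end, for the whole second after the job is handed in: The hasp plate is forward (over 26.5 mm); the shackle stands in both holes of the lock block (origin within 6 mm of the block's axis, upright and in line within 0.12 rad), its feet less than 40.5 mm above the worktop, at rest, held down by the pawls alone (value of joint hasp above 0.0265 m and z of shackle in the frame of lockbox below 0.0405 m and horizontal distance between shackle and lockbox below 0.006 m and angle between shackle's own z axis and vertical below 0.12 rad and angle between the y axis of shackle and the y axis of lockbox, either way round below 0.12 rad and linear speed of shackle below 0.02 m/s); the robot touches nothing.
It fails at once if the shackle is forced: more than 30 N between it and the lockbox (with hasp and lock works) (contact force between shackle and lockbox above 30 N).
It fails at once if the flux_pot is moved more than 3 cm (distance of flux_pot from where it was at the start of the episode above 0.03 m).
It fails at once if the battery_9v is moved more than 3 cm (distance of battery_9v from where it was at the start of the episode above 0.03 m).
It fails at once if the relay_clear is moved more than 3 cm (distance of relay_clear from where it was at the start of the episode above 0.03 m).
It also fails if it takes over 58 s, if anything falls off the work surface, if the arm or the gripper's body presses on something with over 40 N, if the wrist force passes 120 N, or if a joint passes its speed limit or range.

## Working session

There is one attempt and no reset: what is moved stays moved. The work goes in short steps, Python scripts to look and compute and a tool call to move; the robot and the scene stay as the last step left them, time stands still between calls to the robot, and variables do not carry over. Pictures are saved under pics/ and viewed, about 8 in all and at most 12, crops included, and the job is handed in when it is done.

Besides the shell and the picture viewer there is one more tool, called after "Emit:" by a JSON object that holds its "fn" and its "kwargs", one argument or row to a line. play_rows: Moves the arm, as the interface text tells. Its arguments: {"type":"object","properties":{"series":{"type":"array","items":{"type":"array","items":{"type":"number"}}}},"required":["series"]}

```bash
mkdir -p pics; cat > h.py <<'E'
import numpy as np, cv2
from scipy.spatial.transform import Rotation as R
from bench import read_state, get_image, job_done
def shot(n,f):
    g=get_image(n); cv2.imwrite('pics/'+f,g['color'][:,:,::-1]); return g
def ray(g,u,v,z):
    K=np.array(g['intrinsics']);q=np.array(g['orientation'])
    M=R.from_quat(q).as_matrix() if q.size==4 else q
    d=M@np.linalg.inv(K)@[u,v,1]; o=np.array(g['origin']); return o+d*(z-o[2])/d[2]
def proj(g,p):
    K=np.array(g['intrinsics']);q=np.array(g['orientation'])
    M=R.from_quat(q).as_matrix() if q.size==4 else q
    c=K@(M.T@(np.array(p)-g['origin'])); return c[:2]/c[2]
E
python3 - <<'E'
from h import *
import pickle
a=shot('top','t1.png'); b=shot('scene','s1.png'); 
pickle.dump((a,b),open('g1.pkl','wb'))
for g in(a,b): print(g['origin'],g['orientation'],g['intrinsics'])
s=read_state(); print(s)
E
```

```text
[ 409.93748501 -189.46368922 1222.78399411] [ 0.70870997 -0.70471063  0.0251516  -0.02192037] [[530.01150874   0.         268.46608493]
 [  0.         530.01150874 219.84429468]
 [  0.           0.           1.        ]]
[ -32.01397443 -596.4383285   798.6082238 ] [ 0.82733535 -0.4331971   0.16039274 -0.31957889] [[513.15053801   0.         269.40018727]
 [  0.         513.15053801 207.84143479]
 [  0.           0.           1.        ]]
{'clock': 0.1, 'joints': array([-8.71406870e-01,  3.85464730e-01,  6.74043491e-03, -4.43938414e-04,
       -1.19397057e+00, -2.58612060e-01]), 'joint_vel': array([ 6.59855554e-05, -1.51501204e-03, -3.16380519e-04,  2.83212708e-03,
        1.09594577e-03,  4.76770146e-04]), 'joint_efforts': array([-6.82286754e-04, -3.93318951e+01,  1.88929600e+01,  4.19793382e+00,
       -2.59242093e-03, -1.37606939e-06]), 'position': array([ 266.45148655, -564.7764811 ,  230.3300121 ]), 'ee_rot': array([ 0.37805455,  0.59752102, -0.59683791, -0.37924649]), 'contact_force': array([-0.30047398, -0.08068431,  0.13824711]), 'wrist_torque': array([-0.01397856,  0.01104459, -0.01619053]), 'gripper_width': 85.69977006075548}
```

View pics/t1.png

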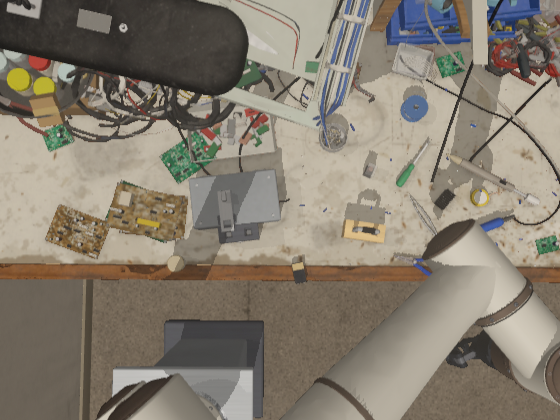

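View pics/s1.png

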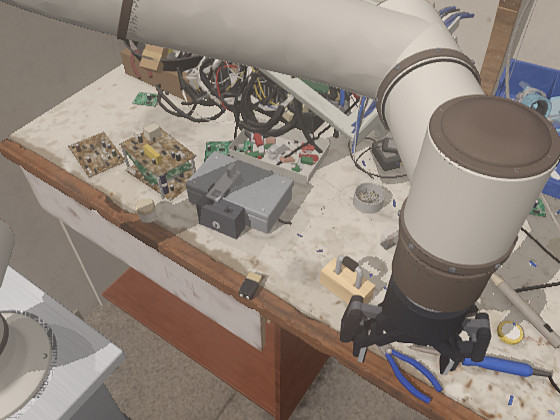

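The top view shows the case at about (237,200) with the lock block at (240,232), and the stand with the shackle at (365,225). The scene view agrees. Next I'll enlarge both areas.

```bash
python3 - <<'E'
from h import *
import pickle
a,b=pickle.load(open('g1.pkl','rb'))
t=a['color'][:,:,::-1];s=b['color'][:,:,::-1]
def c(im,u,v,w,h,k): return cv2.resize(im[v:v+h,u:u+w],None,fx=k,fy=k,interpolation=cv2.INTER_CUBIC)
o=np.zeros((600,800,3),np.uint8)
o[:340,:440]=c(t,180,165,110,85,4); o[:340,450:770]=c(t,330,170,80,85,4)
o[344:600,:440]=c(s,180,146,110,64,4); o[344:600,450:770]=c(s,310,246,80,64,4)
cv2.imwrite('pics/z1.png',o)
M=R.from_quat(read_state()['ee_rot']).as_matrix(); print(M.round(3))
E
```

```text
[[-0.426 -0.001 -0.904]
 [ 0.904  0.002 -0.426]
 [ 0.002 -1.     0.   ]]
```

View pics/z1.png

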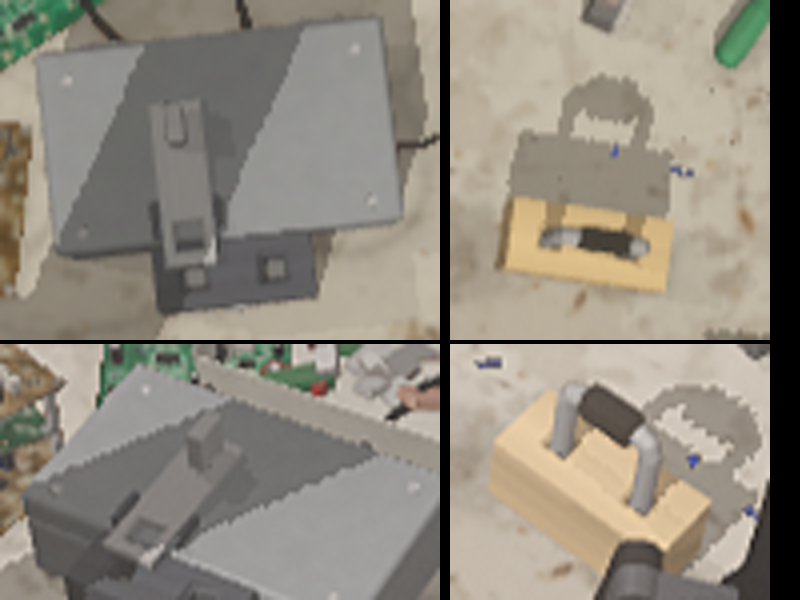

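```bash
python3 - <<'E'
from h import *
import pickle
a,b=pickle.load(open('g1.pkl','rb'))
L=lambda x,y,z:ray(a,x/4+180,y/4+165,z)
S=lambda x,y,z:ray(a,(x-450)/4+330,y/4+170,z)
c=[L(*p,60) for p in[(38,56),(380,18),(402,215),(55,255)]]
for p in c:print(p.round(1))
m=np.mean(c,0); d=(c[0]-c[1])+(c[3]-c[2]); yaw=np.arctan2(-d[0],d[1]); print('yaw',yaw, np.linalg.norm(c[0]-c[1]),np.linalg.norm(c[0]-c[3]))
d2=(c[0]-c[3])+(c[1]-c[2]); print('yaw2',np.arctan2(d2[1],d2[0]))
ex=np.array([np.cos(yaw),np.sin(yaw),0]);ey=np.array([-ex[1],ex[0],0])
O=m-75.5*ex; print('origin',O)
h1=L(195,275,60);h2=L(273,268,60);print('holes',h1,h2,(h1+h2)/2)
e=h1-h2;print('yawh',np.arctan2(-e[0],e[1]),np.linalg.norm(e))
t=L(177,122,88);print('tab',t,(t-O)@ex,(t-O)@ey)
c=[S(*p,40) for p in[(513,198),(672,218),(664,290),(505,268)]]
print('stand',np.mean(c,0)); d=(c[0]-c[1])+(c[3]-c[2]);print('yaw',np.arctan2(-d[0],d[1]),np.linalg.norm(d)/2)
g=S(606,240,90);print('grip',g)
l,r=S(552,238,84),S(638,246,84);d=l-r;print(np.arctan2(-d[0],d[1]),(l+r)/2,np.linalg.norm(d))
# scene check of grip center z82 & tab
print('scene grip', ray(b,(615-450)/4+310,(413-344)/4+246,82))
print('tab', ray(b,207/4+180,(443-344)/4+146,76))
E
```

```text
[576.9 -19.7  60. ]
[ 599.2 -208.4   60. ]
[ 490.1 -221.    60. ]
[466.9 -30.7  60. ]
yaw 0.11934340689357624 190.0605701550525 110.48558121543634
yaw2 0.10740509750983494
origin [ 458.31290526 -128.93540323   60.        ]
holes [ 456.40251256 -107.59201497   60.        ] [ 460.48902062 -150.33923289   60.        ] [ 458.44576659 -128.96562393   60.        ]
yawh 0.09530742543079147 42.942102742067206
tab [537.56099853 -99.02177306  88.        ] 82.24592957731538 20.26555266675399
stand [ 465.38300189 -409.74164652   40.        ]
yaw -0.1257884795930728 89.56525801091247
grip [ 464.94579348 -409.82205091   90.        ]
-0.08714074693987077 [ 464.12601167 -405.05643749   84.        ] 46.46420143599515
scene grip [ 464.90631796 -409.22971503   82.        ]
tab [534.09777584 -97.14808224  76.        ]
```

Emit:
{"fn": "play_rows", "kwargs": {
  "series": [
    [0,0,0,0,0.11,0,0.085],
    [0,0,0,0,0.11,0,0.085],
    [0,0,0,0,0.11,0,0.085],
    [0.036,0,-0.0265,0,0,0,0.085],
    [0.036,0,-0.0265,0,0,0,0.085],
    [0.036,0,-0.0265,0,0,0,0.085],
    [0.036,0,-0.0265,0,0,0,0.085],
    [0.036,0,-0.0265,0,0,0,0.085],
    [0.036,0,-0.0265,0,0,0,0.085],
    [0.036,0,-0.0265,0,0,0,0.085]
  ]
}}

```text
clock: 1.1
position: [428.1, -289.6, 224.4]
ee_rot: [0.474, 0.521, -0.52, -0.483]
contact_force: [1.0, -0.3, -0.1]
gripper_width: 84.8
```

```bash
cat >> h.py <<'E'
def todo(p,yaw):
    "shift in tool axes (mm) and turn about tool axes (rad) to TCP p, jaws (tool x) along y of a frame with this yaw"
    s=read_state(); M=R.from_quat(s['ee_rot']).as_matrix()
    y=np.array([-np.sin(yaw),np.cos(yaw),0]); d=np.array([0,0,-1.])
    T=np.c_[y,d,np.cross(y,d)]
    print('t',round(s['clock'],2),'pos',s['position'].round(1),'F',s['contact_force'].round(1),'w',round(s['gripper_width'],1),
     '\nshift',(M.T@(np.array(p)-s['position'])).round(1),'turn',R.from_matrix(M.T@T).as_rotvec().round(3))
    print('shift in target axes',(T.T@(np.array(p)-s['position'])).round(1))
E
python3 -c "
from h import *
todo([536,-98,130],.11)"
```

```text
t 1.1 pos [ 428.1 -289.6  224.4] F [ 1.  -0.3 -0.1] w 84.8 
shift [ 180.8   95.4 -124.4] turn [-0.008 -0.026  0.011]
shift in target axes [ 178.6   94.4 -128.3]
```

Emit:
{"fn": "play_rows", "kwargs": {
  "series": [
    [0.036,0.01,-0.025,-0.008,-0.026,0.011,0.085],
    [0.036,0.015,-0.025,0,0,0,0.085],
    [0.036,0.015,-0.025,0,0,0,0.085],
    [0.036,0.015,-0.025,0,0,0,0.085],
    [0.036,0.015,-0.025,0,0,0,0.085],
    [0,0,0,0,0,0,0.085],
    [0,0,0,0,0,0,0.085]
  ]
}}

```text
clock: 1.8
position: [537.9, -83.8, 151.0]
ee_rot: [-0.47, -0.529, 0.529, 0.469]
contact_force: [-0.5, -0.7, -0.5]
gripper_width: 85.0
```

```bash
python3 -c "
from h import *
import pickle
todo([536,-98,130],.11)
g=shot('wrist','w1.png');pickle.dump(g,open('w1.pkl','wb'));print(g['origin'],g['orientation'])
for x in[(536,-98,88),(458,-129,60)]:print(proj(g,x))"
```

```text
t 1.8 pos [537.9 -83.8 151. ] F [-0.5 -0.7 -0.5] w 85.0 
shift [-13.8  21.1   3.6] turn [ 0.     0.009 -0.001]
shift in target axes [-13.9  21.    3.5]
[465.93263624 -92.72779199 292.8039181 ] [0.65657811 0.74063308 0.10583002 0.09574878]
[259.80322538 224.92472471]
[227.86964391  95.12348135]
```

View pics/w1.png

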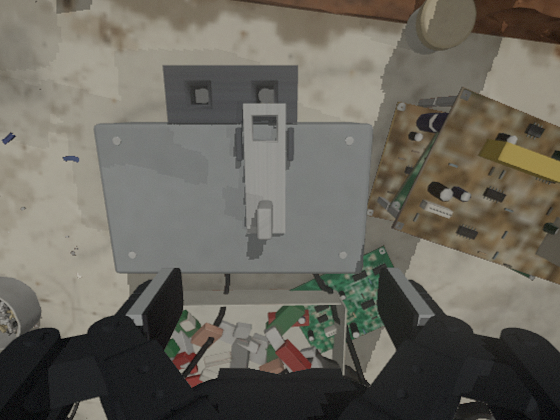

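The wrist view shows the two holes at (201,95) and (266,95), the eye at (265,127) and the tab at about (265,203–238). The plate runs from row 104 to row 235.

```bash
python3 - <<'E'
from h import *
import pickle
g=pickle.load(open('w1.pkl','rb'))
h1=ray(g,266,95,60);h2=ray(g,201,95,60);print('holes',h1,h2,(h1+h2)/2)
c=[ray(g,*p,60) for p in[(95,125),(373,123),(360,270),(117,273)]]
m=np.mean(c,0);d=c[1]-c[0]+c[2]-c[3];yaw=np.arctan2(-d[0],d[1]);ex=np.array([np.cos(yaw),np.sin(yaw),0]);ey=np.array([-ex[1],ex[0],0])
print('case ctr',m,'yaw',yaw,'O',m-75.5*ex,np.linalg.norm(c[0]-c[1]),np.linalg.norm(c[0]-c[3]))
for p,z in[((264,104),65),((266,235),65),((265,127),65),((265,203),88),((265,238),88),((265,203),65),((265,238),65)]:
  q=ray(g,*p,z);print(p,z,q.round(1),((q-m)@ex+75.5).round(1),((q-m)@ey).round(1))
im=g['color'][90:250,220:310,::-1];cv2.imwrite('pics/w1c.png',cv2.resize(im,None,fx=3.6,fy=3.6,interpolation=cv2.INTER_CUBIC))
E
```

```text
holes [ 454.91115494 -103.94595511   60.        ] [ 460.04642997 -146.67432383   60.        ] [ 457.47879245 -125.31013947   60.        ]
case ctr [ 530.61802165 -117.5234243    60.        ] yaw 0.13076398074606851 O [ 455.76259789 -127.36799304   60.        ] 188.5066259604541 110.71825239172499
(264, 104) 65 [ 460.8 -104.4   65. ] 8.0 22.1
(266, 235) 65 [551.  -93.3  65. ] 98.9 21.3
(265, 127) 65 [ 475.2 -102.2   65. ] 22.5 22.4
(265, 203) 88 [520.9 -96.2  88. ] 68.7 22.4
(265, 238) 88 [544.6 -93.7  88. ] 92.5 21.8
(265, 203) 65 [527.1 -96.6  65. ] 74.8 21.2
(265, 238) 65 [553.4 -93.8  65. ] 101.2 20.6
```

View pics/w1c.png

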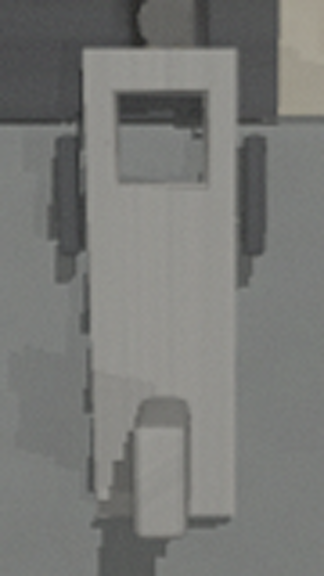

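```bash
python3 -c "
from h import *
todo([535,-96,71],.12)"
```

```text
t 1.85 pos [537.8 -84.1 151. ] F [ 0.5  0.4 -0.4] w 84.9 
shift [-11.3  80.    4.2] turn [ 0.    -0.002 -0.001]
shift in target axes [-11.4  80.    4.2]
```

Emit:
{"fn": "play_rows", "kwargs": {
  "series": [
    [-0.011,0,0.004,0,0,0,0.04],
    [0,0,0,0,0,0,0.04],
    [0,0.02,0,0,0,0,0.04],
    [0,0.02,0,0,0,0,0.04],
    [0,0.02,0,0,0,0,0.04],
    [0,0.01,0,0,0,0,0.04],
    [0,0,0,0,0,0,0.04],
    [0,0,0,0,0,0,0.04]
  ]
}}

```text
clock: 2.65
position: [534.5, -105.3, 83.9]
ee_rot: [0.476, 0.528, -0.524, -0.47]
contact_force: [0.5, -1.0, -0.4]
gripper_width: 40.3
```

```bash
python3 -c "
from h import *
todo([535,-96,71],.12)"
```

```text
t 2.65 pos [ 534.5 -105.3   83.9] F [ 0.5 -1.  -0.4] w 40.3 
shift [ 9.3 12.9 -1.3] turn [ 0.009 -0.015 -0.002]
shift in target axes [ 9.2 12.9 -1.6]
```

Emit:
{"fn": "play_rows", "kwargs": {
  "series": [
    [0.009,0,-0.0015,0.008,-0.015,0,0.04],
    [0,0,0,0,0,0,0.04],
    [0,0.009,0,0,0,0,0.04],
    [0,0.003,0,0,0,0,0.04],
    [0,0,0,0,0,0,0.04]
  ]
}}

```text
clock: 3.15
position: [537.2, -95.3, 74.2]
ee_rot: [0.471, 0.531, -0.528, -0.466]
contact_force: [0.3, -0.3, 0.0]
gripper_width: 40.0
```

```bash
python3 -c "
from h import *
todo([535,-96,71],.12)"
```

```text
t 3.15 pos [537.2 -95.3  74.2] F [ 0.3 -0.3  0. ] w 40.0 
shift [-0.5  3.1  2.3] turn [ 0.007  0.002 -0.003]
shift in target axes [-0.5  3.2  2.3]
```

Close on the tab.

Emit:
{"fn": "play_rows", "kwargs": {
  "series": [
    [0,0.003,0.002,0,0,0,0.0],
    [0,0,0,0,0,0,0.0],
    [0,0,0,0,0,0,0.0],
    [0,0,0,0,0,0,0.0],
    [0,0,0,0,0,0,0.0]
  ]
}}

```text
clock: 3.65
position: [534.9, -94.9, 70.8]
ee_rot: [0.471, 0.531, -0.528, -0.466]
contact_force: [-0.3, 0.5, 0.4]
gripper_width: 8.6
```

Emit:
{"fn": "play_rows", "kwargs": {
  "series": [
    [0,0,0.006,0,0,0,0.0],
    [0,0,0.006,0,0,0,0.0],
    [0,0,0.006,0,0,0,0.0]
  ]
}}

```text
clock: 3.95
position: [519.8, -96.7, 70.9]
ee_rot: [0.472, 0.533, -0.526, -0.464]
contact_force: [2.4, 2.2, -2.5]
gripper_width: 8.4
```

Emit:
{"fn": "play_rows", "kwargs": {
  "series": [
    [0,0,0.003,0,0,0,0.0],
    [0,0,0.003,0,0,0,0.0]
  ]
}}

```text
clock: 4.15
position: [513.2, -97.5, 70.9]
ee_rot: [0.473, 0.533, -0.526, -0.464]
contact_force: [8.4, 3.3, -5.4]
gripper_width: 8.5
```

Emit:
{"fn": "play_rows", "kwargs": {
  "series": [
    [0,0,0.003,0,0,0,0.0],
    [0,0,0.003,0,0,0,0.0]
  ]
}}

```text
clock: 4.35
position: [513.3, -97.5, 71.0]
ee_rot: [0.476, 0.537, -0.522, -0.46]
contact_force: [11.1, 2.3, -9.6]
gripper_width: 8.6
```

Emit:
{"fn": "play_rows", "kwargs": {
  "series": [
    [0,0,0.003,0,0,0,0.0],
    [0,0,0,0,0,0,0.04],
    [0,0,0,0,0,0,0.04],
    [0,0,0,0,0,0,0.04],
    [0,-0.02,0,0,0,0,0.04],
    [0,-0.03,0,0,0,0,0.04],
    [0,-0.035,0,0,0,0,0.04],
    [0,-0.035,0,0,0,0,0.04],
    [0,0,0.03,0,0,0,0.04],
    [0,0,0,0,0,0,0.04]
  ]
}}

```text
clock: 5.35
position: [470.1, -103.8, 193.3]
ee_rot: [0.474, 0.534, -0.526, -0.463]
contact_force: [1.0, 0.1, 0.0]
gripper_width: 39.6
```

```bash
python3 -c "
from h import *
import pickle
todo([465,-409.5,160],-.11+np.pi/2)
todo([465,-409.5,160],-.11-np.pi/2)
g=shot('wrist','w2.png');pickle.dump(g,open('w2.pkl','wb'))
print(read_state()['joints'].round(2))"
```

```text
t 5.35 pos [ 470.1 -103.8  193.3] F [1.  0.1 0. ] w 39.6 
shift [-302.6   33.7   43. ] turn [ 0.013 -1.338 -0.015]
shift in target axes [-28.5  33.3 304.4]
t 5.35 pos [ 470.1 -103.8  193.3] F [1.  0.1 0. ] w 39.6 
shift [-302.6   33.7   43. ] turn [0.016 1.803 0.014]
shift in target axes [  28.5   33.3 -304.4]
[ 0.12  0.17 -0.4   0.01 -0.98 -1.57]
```

View pics/w2.png

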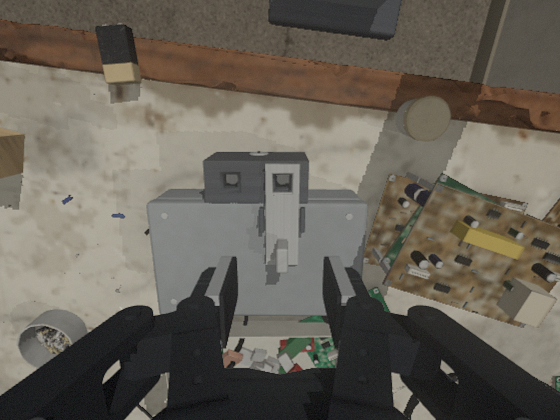

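The hasp eye (283,181) now lies over the hole, so the plate is fully forward. Next I go to the shackle.

Emit:
{"fn": "play_rows", "kwargs": {
  "series": [
    [0,0,0,0,-0.145,0,0.05],
    [0,0,0,0,-0.145,0,0.05],
    [0,0,0,0,-0.145,0,0.05],
    [0,0,0,0,-0.145,0,0.05],
    [0,0,0,0,-0.145,0,0.05],
    [0,0,0,0,-0.145,0,0.05],
    [0,0,0,0,-0.145,0,0.05],
    [0,0,0,0,-0.145,0,0.05],
    [0,0,0,0,-0.145,0,0.05],
    [0,0,0,0,0,0,0.05]
  ]
}}

```text
clock: 6.4
position: [471.1, -105.3, 190.5]
ee_rot: [-0.038, -0.704, 0.708, 0.031]
contact_force: [-1.1, 0.0, 0.6]
gripper_width: 50.1
```

```bash
python3 -c "
from h import *
todo([465,-409.5,160],-.11+np.pi/2)"
```

```text
t 6.4 pos [ 471.1 -105.3  190.5] F [-1.1  0.   0.6] w 50.1 
shift [-23.1  32.2 303.2] turn [-0.005  0.013 -0.01 ]
shift in target axes [-27.3  30.5 303.1]
```

Emit:
{"fn": "play_rows", "kwargs": {
  "series": [
    [-0.004,0,0.04,-0.005,0.013,-0.01,0.05],
    [-0.004,0,0.043,0,0,0,0.05],
    [-0.004,0.004,0.043,0,0,0,0.05],
    [-0.004,0.004,0.043,0,0,0,0.05],
    [-0.004,0.004,0.043,0,0,0,0.05],
    [-0.004,0.004,0.043,0,0,0,0.05],
    [0,0,0.03,0,0,0,0.05],
    [0,0,0,0,0,0,0.05],
    [0,0,0,0,0,0,0.05]
  ]
}}

```text
clock: 7.3
position: [462.5, -402.1, 169.4]
ee_rot: [0.045, 0.706, -0.705, -0.051]
contact_force: [-0.2, 1.4, -0.1]
gripper_width: 50.2
```

```bash
python3 -c "
from h import *
import pickle
todo([465,-409.5,66],-.11+np.pi/2)
g=shot('wrist','w3.png');pickle.dump(g,open('w3.pkl','wb'))
print(proj(g,[465,-409.5,82]),proj(g,[465,-409.5,90]))"
```

```text
t 7.3 pos [ 462.5 -402.1  169.4] F [-0.2  1.4 -0.1] w 50.2 
shift [ -4.3 103.4   7.1] turn [ 0.001 -0.026  0.008]
shift in target axes [ -3.3 103.4   7. ]
[273.28080639 209.8889837 ] [273.15441176 213.0658847 ]
```

View pics/w3.png

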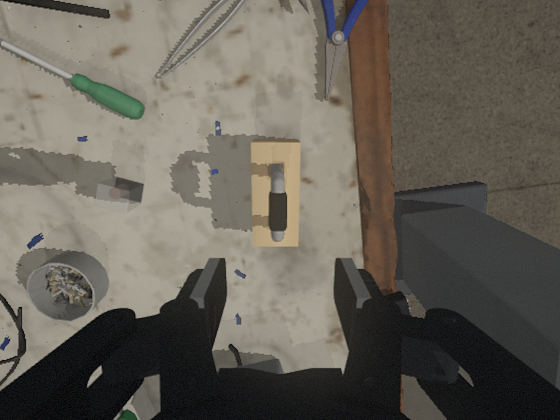

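```bash
python3 - <<'E'
from h import *
import pickle
g=pickle.load(open('w3.pkl','rb'))
im=g['color'][155:255,240:310].astype(int)
m=((im.max(2)<75)).astype(np.uint8)
n,l,s,c=cv2.connectedComponentsWithStats(m)
k=1+np.argmax(s[1:,4]); print(s[k],c[k]+[240,155])
p=np.argwhere(l==k)[:,::-1].astype(np.float32)+[240,155]
print(cv2.minAreaRect(p.astype(np.float32)))
print('grip z86',ray(g,*(c[k]+[240,155]),86))
e1,e2=ray(g,278.5,172,85),ray(g,278,238,85);print('crown ends',e1,e2,(e1+e2)/2); d=e2-e1;print('yaw',np.arctan2(-d[0],d[1]))
cs=[ray(g,*q,40) for q in[(251,142),(299,141),(299,246),(252,246)]];mm=np.mean(cs,0);d=cs[3]-cs[0]+cs[2]-cs[1];print('stand',mm,np.arctan2(-d[0],d[1]))
todo([465,-409.5,66],-.11+np.pi/2)
E
```

```text
[ 29  37  18  39 628] [277.62420382 211.3933121 ]
((277.5, 211.0), (38.0, 17.0), 90.0)
grip z86 [ 461.91479994 -409.11604207   86.        ]
crown ends [ 457.51701257 -436.58778101   85.        ] [ 464.43293818 -388.85921874   85.        ] [ 460.97497538 -412.72349987   85.        ]
yaw -0.14389964794367194
stand [ 463.80949568 -409.29411889   40.        ] -0.1343627193577534
t 7.35 pos [ 462.5 -401.8  169.5] F [ 0.2 -0.3  0.3] w 50.1 
shift [ -4.3 103.5   7.4] turn [ 0.001 -0.025  0.008]
shift in target axes [ -3.3 103.5   7.4]
```

Emit:
{"fn": "play_rows", "kwargs": {
  "series": [
    [-0.002,0.01,0.007,0,0,0.008,0.05],
    [0,0.02,0,0,0,0,0.05],
    [0,0.025,0,0,0,0,0.05],
    [0,0.025,0,0,0,0,0.05],
    [0,0.005,0,0,0,0,0.05],
    [0,0,0,0,0,0,0.05],
    [0,0,0,0,0,0,0.05]
  ]
}}

```text
clock: 8.05
position: [466.6, -404.9, 82.3]
ee_rot: [-0.047, -0.706, 0.706, 0.044]
contact_force: [0.7, -0.1, 0.5]
gripper_width: 50.0
```

```bash
python3 -c "
from h import *
todo([463,-409.5,66],-.135+np.pi/2)"
```

```text
t 8.05 pos [ 466.6 -404.9   82.3] F [ 0.7 -0.1  0.5] w 50.0 
shift [ 3.  16.3  5. ] turn [ 0.     0.005 -0.004]
shift in target axes [ 2.9 16.3  5.1]
```

Emit:
{"fn": "play_rows", "kwargs": {
  "series": [
    [0.003,0.008,0.005,0,0,0,0.05],
    [0,0.008,0,0,0,0,0.05],
    [0,0,0,0,0,0,0.05]
  ]
}}

```text
clock: 8.35
position: [464.4, -410.5, 68.2]
ee_rot: [-0.049, -0.705, 0.707, 0.042]
contact_force: [-1.0, 1.2, 0.0]
gripper_width: 50.2
```

```bash
python3 -c "
from h import *
todo([463,-409.5,66],-.135+np.pi/2)"
```

```text
t 8.35 pos [ 464.4 -410.5   68.2] F [-1.   1.2  0. ] w 50.2 
shift [ 1.6  2.1 -0.8] turn [-0.002  0.006 -0.01 ]
shift in target axes [ 1.5  2.2 -0.8]
```

Emit:
{"fn": "play_rows", "kwargs": {
  "series": [
    [0.0015,0.002,0,0,0,-0.01,0.05],
    [0,0,0,0,0,0,0.0],
    [0,0,0,0,0,0,0.0],
    [0,0,0,0,0,0,0.0],
    [0,0,0,0,0,0,0.0],
    [0,0,0,0,0,0,0.0]
  ]
}}

```text
clock: 8.95
position: [463.4, -410.9, 66.9]
ee_rot: [-0.046, -0.705, 0.707, 0.046]
contact_force: [0.1, -1.5, -1.4]
gripper_width: 11.6
```

```bash
python3 -c "
from h import *
todo([463,-409.5,66],-.135+np.pi/2)"
```

```text
t 8.95 pos [ 463.4 -410.9   66.9] F [ 0.1 -1.5 -1.4] w 11.6 
shift [ 0.6  0.9 -1.3] turn [-0.003  0.005 -0.001]
shift in target axes [ 0.6  0.9 -1.3]
```

Emit:
{"fn": "play_rows", "kwargs": {
  "series": [
    [0,-0.01,0,0,0,0,0],
    [0,-0.015,0,0,0,0,0],
    [0,-0.02,0,0,0,0,0],
    [0,-0.025,0,0,0,0,0],
    [0,-0.025,0,0,0,0,0],
    [0,-0.02,0,0,0,0,0],
    [0,0,0,0,0,0,0],
    [0,0,0,0,0,0,0]
  ]
}}

```text
clock: 9.75
position: [461.7, -409.1, 187.3]
ee_rot: [-0.045, -0.706, 0.706, 0.047]
contact_force: [-0.7, 0.2, -2.6]
gripper_width: 12.2
```

```bash
python3 -c "
from h import *
todo([457.5,-127,175],.12+np.pi/2)"
```

```text
t 9.75 pos [ 461.7 -409.1  187.3] F [-0.7  0.2 -2.6] w 12.2 
shift [  40.7   12.3 -279.1] turn [ 0.    -0.25   0.003]
shift in target axes [ -29.6   12.3 -280.5]
```

Emit:
{"fn": "play_rows", "kwargs": {
  "series": [
    [0,0,0,0,-0.125,0,0],
    [0,0,0,0,-0.125,0,0],
    [-0.004,0,-0.035,0,0,0,0],
    [-0.004,0,-0.035,0,0,0,0],
    [-0.004,0,-0.035,0,0,0,0],
    [-0.004,0,-0.035,0,0,0,0],
    [-0.004,0,-0.035,0,0,0,0],
    [-0.004,0,-0.035,0,0,0,0],
    [0,0,-0.02,0,0,0,0],
    [0,0,0,0,0,0,0]
  ]
}}

```text
clock: 10.75
position: [446.6, -167.7, 173.4]
ee_rot: [-0.054, 0.71, -0.701, 0.034]
contact_force: [0.2, -0.2, -1.3]
gripper_width: 12.1
```

```bash
python3 -c "
from h import *
todo([457.5,-127,175],.12+np.pi/2)"
```

```text
t 10.75 pos [ 446.6 -167.7  173.4] F [ 0.2 -0.2 -1.3] w 12.1 
shift [-15.9  -1.5 -39.1] turn [0.014 0.005 0.028]
shift in target axes [-15.7  -1.6 -39.1]
```

Emit:
{"fn": "play_rows", "kwargs": {
  "series": [
    [-0.008,0,-0.018,0.014,0.005,0.028,0],
    [-0.008,0,-0.018,0,0,0,0],
    [0,0,0,0,0,0,0],
    [0,0,0,0,0,0,0]
  ]
}}

```text
clock: 11.15
position: [456.1, -130.1, 169.8]
ee_rot: [0.045, -0.706, 0.706, -0.04]
contact_force: [-0.6, 1.0, -0.6]
gripper_width: 11.8
```

```bash
python3 -c "
from h import *
import pickle
todo([457.5,-127,175],.12+np.pi/2)
G=[]
for n in('wrist','top','scene'):
  G.append(shot(n,n+'4.png'))
pickle.dump(G,open('g4.pkl','wb'))
for g in G:print([proj(g,x).round(0) for x in[(457.5,-127,60),(457.5,-127,116)]])
w=G[0]['color'][:,:,::-1]
c=lambda im,u,v,W,H,k:cv2.resize(np.ascontiguousarray(im[v:v+H,u:u+W]),(W*k,H*k),interpolation=cv2.INTER_CUBIC)
o=np.zeros((600,800,3),np.uint8)
o[:420,:400]=cv2.resize(w[60:340,140:407],(400,420))
o[:400,400:]=c(G[2]['color'][:,:,::-1],170,130,100,100,4)
cv2.imwrite('pics/c4.png',o)
"
```

```text
t 11.15 pos [ 456.1 -130.1  169.8] F [-0.6  1.  -0.6] w 11.8 
shift [-1.7 -5.2 -2.9] turn [ 0.    -0.     0.007]
shift in target axes [-1.8 -5.2 -2.9]
[array([276., 214.]), array([275., 240.])]
[array([238., 233.]), array([236., 232.])]
[array([220., 205.]), array([218., 185.])]
```

View pics/c4.png

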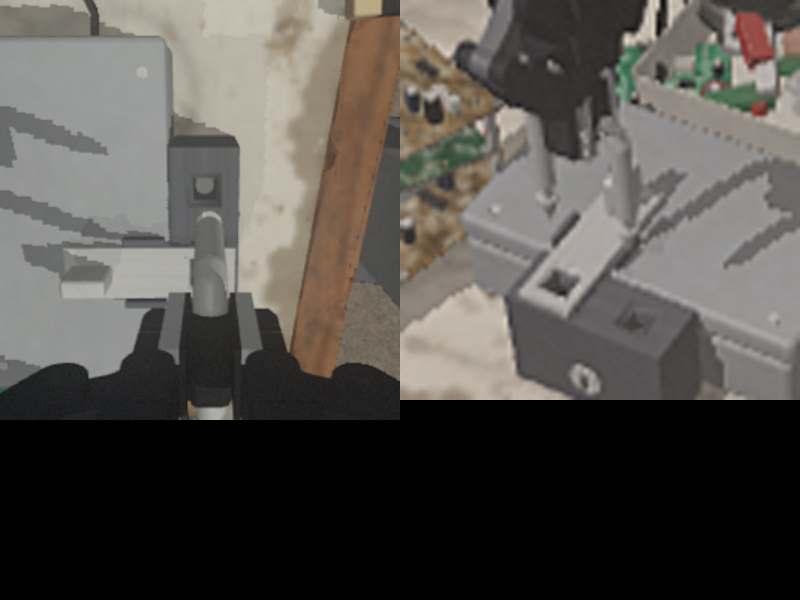

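```bash
python3 - <<'E'
from h import *
import pickle
G=pickle.load(open('g4.pkl','rb'));s=G[2];w=G[0]
S=lambda x,y,z:ray(s,(x-400)/4+170,y/4+130,z)
f1,f2=S(549,212,111),S(633,235,111)
e1,e2=S(558,283,65),S(635,320,60)
print('feet',f1,f2,(f1+f2)/2,np.linalg.norm(f1-f2));print('holes',e1,e2,(e1+e2)/2,np.linalg.norm(e1-e2))
for d in(f1-f2,e1-e2):print('yaw',np.arctan2(-d[0],d[1]))
W=lambda x,y,z:ray(w,x/1.5+140,y/1.5+60,z)
print('wrist hole',W(205,186,60),'eye plate',W(130,272,65))
a,b=W(210,225,180),W(209,410,188);print('crown',a,b)
c=[W(169,148,60),W(239,148,60)];print('block corners',c)
# feet hidden in wrist? zoomed scene
im=s['color'][165:225,190:250,::-1];cv2.imwrite('pics/s4z.png',cv2.resize(im,None,fx=10,fy=10,interpolation=cv2.INTER_CUBIC))
E
```

```text
feet [ 454.33412011 -103.48190381  111.        ] [ 464.81360236 -145.53282865  111.        ] [ 459.57386123 -124.50736623  111.        ] 43.33704914518495
holes [ 451.76769408 -105.22885489   65.        ] [ 457.25133132 -148.06895224   60.        ] [ 454.5095127  -126.64890356   62.5       ] 43.47808894932181
yaw 0.24423435230309945
yaw 0.12731014833290802
wrist hole [ 459.52606501 -151.04997524   60.        ] eye plate [ 493.5805468  -101.48940924   65.        ]
crown [ 459.55207039 -164.63136849  180.        ] [ 453.50794946 -111.6072831   188.        ]
block corners [array([ 479.73756757, -168.17442739,   60.        ]), array([ 444.83503125, -172.34868038,   60.        ])]
```

View pics/s4z.png

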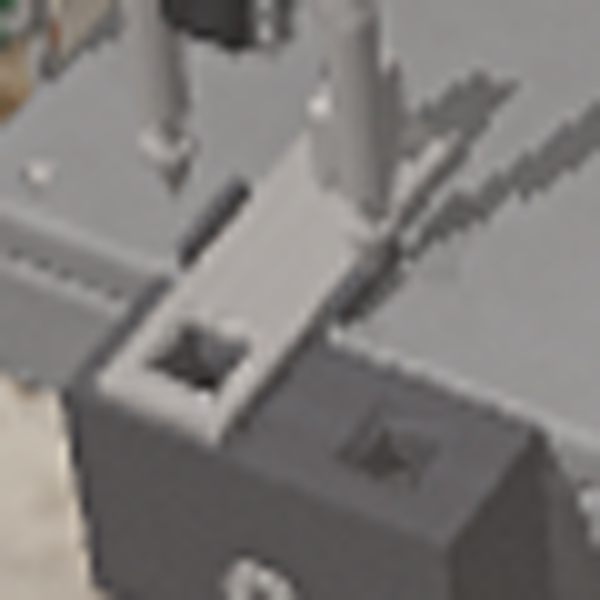

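```bash
python3 - <<'E'
from h import *
import pickle
G=pickle.load(open('g4.pkl','rb'));s=G[2];w=G[0]
S=lambda x,y,z:ray(s,x/10+190,y/10+165,z)
for zf in(107,111,115):
  f1,f2=S(177,192,zf),S(373,275,zf)
  print(zf,'feet',f1,f2,(f1+f2)/2,np.linalg.norm(f1-f2),'yaw',np.arctan2(-(f1-f2)[0],(f1-f2)[1]))
e1,e2=S(198,357,65),S(388,453,60)
d=e1-e2;print('holes',e1,e2,(e1+e2)/2,np.linalg.norm(d),np.arctan2(-d[0],d[1]))
s0=read_state();print(s0['position'],R.from_quat(s0['ee_rot']).as_matrix().round(3))
E
```

```text
107 feet [ 455.17688356 -103.3610512   107.        ] [ 459.04092606 -147.44313481  107.        ] [ 457.10890481 -125.402093    107.        ] 44.251112081562475 yaw 0.0874321513859377
111 feet [ 452.35915617 -106.2128234   111.        ] [ 456.20085052 -150.03995294  111.        ] [ 454.28000334 -128.12638817  111.        ] 43.99518041065962 yaw 0.08743215138593484
115 feet [ 449.54142879 -109.06459561  115.        ] [ 453.36077497 -152.63677107  115.        ] [ 451.45110188 -130.85068334  115.        ] 43.73924873975678 yaw 0.08743215138593713
holes [ 452.20112052 -105.62778247   65.        ] [ 456.69472601 -148.62622175   60.        ] [ 454.44792327 -127.12700211   62.5       ] 43.520779756416694 0.10412826335027263
[ 456.33480603 -130.4396602   170.14641802] [[-0.993 -0.006  0.118]
 [-0.118 -0.001 -0.993]
 [ 0.006 -1.     0.   ]]
```

Emit:
{"fn": "play_rows", "kwargs": {
  "series": [
    [-0.0005,0,-0.001,0,0,0.006,0],
    [0,0.01,0,0,0,0,0],
    [0,0.01,0,0,0,0,0],
    [0,0.01,0,0,0,0,0],
    [0,0.008,0,0,0,0,0],
    [0,0,0,0,0,0,0],
    [0,0,0,0,0,0,0]
  ]
}}

```text
clock: 12.0
position: [455.4, -131.1, 127.4]
ee_rot: [0.042, -0.706, 0.706, -0.04]
contact_force: [0.7, 0.7, -1.7]
gripper_width: 11.8
```

```bash
python3 -c "
from h import *
import pickle
todo([456.7,-129.3,127],.11+np.pi/2)
g=shot('scene','s5.png');pickle.dump(g,open('s5.pkl','wb'))
cv2.imwrite('pics/s5z.png',cv2.resize(g['color'][165:225,190:250,::-1],None,fx=10,fy=10,interpolation=cv2.INTER_CUBIC))"
```

```text
t 12.0 pos [ 455.4 -131.1  127.4] F [ 0.7  0.7 -1.7] w 11.8 
shift [-1.5  0.4 -1.7] turn [0.    0.005 0.003]
shift in target axes [-1.4  0.4 -1.7]
```

View pics/s5z.png

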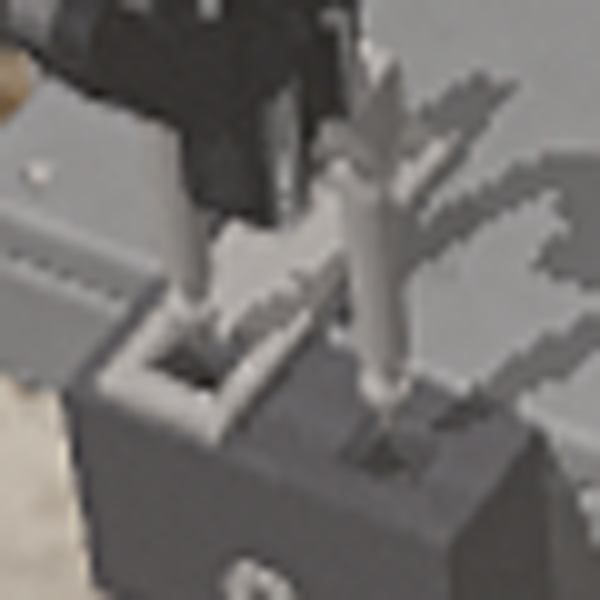

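The tips hang over both openings, at about (393,425) and (205,340) in the crop, with less than 2 mm to correct. I'll lower it in.

Emit:
{"fn": "play_rows", "kwargs": {
  "series": [
    [0,0.002,-0.0012,0,0,0,0],
    [0,0.004,0,0,0,0,0],
    [0,0.004,0,0,0,0,0],
    [0,0,0,0,0,0,0]
  ]
}}

```text
clock: 12.45
position: [456.1, -129.6, 117.6]
ee_rot: [-0.041, 0.706, -0.706, 0.041]
contact_force: [0.1, -0.3, -1.7]
gripper_width: 11.9
```

Emit:
{"fn": "play_rows", "kwargs": {
  "series": [
    [0,0.003,0,0,0,0,0],
    [0,0.003,0,0,0,0,0],
    [0,0.003,0,0,0,0,0],
    [0,0,0,0,0,0,0]
  ]
}}

```text
clock: 12.85
position: [456.2, -129.6, 107.9]
ee_rot: [0.041, -0.706, 0.706, -0.041]
contact_force: [0.3, 0.4, -1.2]
gripper_width: 11.7
```

Emit:
{"fn": "play_rows", "kwargs": {
  "series": [
    [0,0.003,0,0,0,0,0],
    [0,0.002,0,0,0,0,0],
    [0,0,0,0,0,0,0]
  ]
}}

```text
clock: 13.15
position: [456.8, -129.8, 103.4]
ee_rot: [0.041, -0.706, 0.706, -0.041]
contact_force: [-0.4, 1.6, 2.5]
gripper_width: 11.6
```

Emit:
{"fn": "play_rows", "kwargs": {
  "series": [
    [0,0.002,0,0,0,0,0],
    [0,0.002,0,0,0,0,0]
  ]
}}

```text
clock: 13.35
position: [456.9, -129.8, 99.9]
ee_rot: [0.041, -0.706, 0.706, -0.042]
contact_force: [-0.9, 1.6, 2.7]
gripper_width: 11.7
```

Emit:
{"fn": "play_rows", "kwargs": {
  "series": [
    [0,0.0015,0,0,0,0,0],
    [0,0.0015,0,0,0,0,0]
  ]
}}

```text
clock: 13.55
position: [456.9, -129.8, 97.0]
ee_rot: [0.041, -0.706, 0.706, -0.042]
contact_force: [-2.3, 0.8, 3.8]
gripper_width: 11.6
```

Now 1 mm per row, watching the force.

Emit:
{"fn": "play_rows", "kwargs": {
  "series": [
    [0,0.001,0,0,0,0,0]
  ]
}}

```text
clock: 13.65
position: [456.9, -129.8, 96.0]
ee_rot: [0.041, -0.706, 0.706, -0.042]
contact_force: [-1.6, 2.2, 4.4]
gripper_width: 11.9
```

Emit:
{"fn": "play_rows", "kwargs": {
  "series": [
    [0,0.001,0,0,0,0,0]
  ]
}}

```text
clock: 13.75
position: [456.9, -129.9, 95.0]
ee_rot: [0.041, -0.706, 0.706, -0.042]
contact_force: [-1.4, 0.7, 3.6]
gripper_width: 11.8
```

Emit:
{"fn": "play_rows", "kwargs": {
  "series": [
    [0,0.001,0,0,0,0,0]
  ]
}}

```text
clock: 13.85
position: [456.9, -129.8, 94.1]
ee_rot: [0.041, -0.706, 0.706, -0.042]
contact_force: [-2.4, 0.6, 5.2]
gripper_width: 11.7
```

Emit:
{"fn": "play_rows", "kwargs": {
  "series": [
    [0,0.001,0,0,0,0,0]
  ]
}}

```text
clock: 13.95
position: [457.0, -129.8, 93.2]
ee_rot: [0.041, -0.706, 0.706, -0.042]
contact_force: [-2.1, 0.5, 6.4]
gripper_width: 11.9
```

Emit:
{"fn": "play_rows", "kwargs": {
  "series": [
    [0,0.0007,0,0,0,0,0]
  ]
}}

```text
clock: 14.05
position: [457.0, -129.8, 92.6]
ee_rot: [0.041, -0.706, 0.706, -0.042]
contact_force: [-2.6, 0.2, 7.2]
gripper_width: 11.8
```

Emit:
{"fn": "play_rows", "kwargs": {
  "series": [
    [0,0.0007,0,0,0,0,0]
  ]
}}

```text
clock: 14.15
position: [457.1, -129.7, 92.2]
ee_rot: [0.041, -0.705, 0.706, -0.042]
contact_force: [-2.7, 1.1, 7.6]
gripper_width: 11.6
```

Emit:
{"fn": "play_rows", "kwargs": {
  "series": [
    [0,0.0007,0,0,0,0,0]
  ]
}}

```text
clock: 14.25
position: [457.1, -129.8, 91.9]
ee_rot: [0.041, -0.705, 0.706, -0.042]
contact_force: [-2.5, 1.1, 7.9]
gripper_width: 11.5
```

Emit:
{"fn": "play_rows", "kwargs": {
  "series": [
    [0,0.0007,0,0,0,0,0]
  ]
}}

```text
clock: 14.35
position: [457.1, -129.8, 91.6]
ee_rot: [0.041, -0.705, 0.706, -0.042]
contact_force: [-2.8, 1.6, 7.3]
gripper_width: 12.0
```

Emit:
{"fn": "play_rows", "kwargs": {
  "series": [
    [0,0.001,0,0,0,0,0]
  ]
}}

```text
clock: 14.45
position: [457.2, -129.9, 91.1]
ee_rot: [0.041, -0.705, 0.707, -0.042]
contact_force: [-2.8, 0.3, 9.1]
gripper_width: 11.8
```

Emit:
{"fn": "play_rows", "kwargs": {
  "series": [
    [0,0.001,0,0,0,0,0]
  ]
}}

```text
clock: 14.55
position: [457.3, -129.9, 90.6]
ee_rot: [0.041, -0.705, 0.707, -0.042]
contact_force: [-2.8, 0.9, 9.3]
gripper_width: 11.3
```

Emit:
{"fn": "play_rows", "kwargs": {
  "series": [
    [0,0.001,0,0,0,0,0]
  ]
}}

```text
clock: 14.65
position: [457.4, -130.0, 90.2]
ee_rot: [0.041, -0.705, 0.707, -0.043]
contact_force: [-3.5, 1.5, 8.5]
gripper_width: 12.0
```

Emit:
{"fn": "play_rows", "kwargs": {
  "series": [
    [0,0.001,0,0,0,0,0]
  ]
}}

```text
clock: 14.75
position: [457.5, -130.0, 89.9]
ee_rot: [0.041, -0.705, 0.707, -0.043]
contact_force: [-3.0, 1.2, 8.8]
gripper_width: 11.7
```

Emit:
{"fn": "play_rows", "kwargs": {
  "series": [
    [0,0.0013,0,0,0,0,0]
  ]
}}

```text
clock: 14.85
position: [457.6, -130.1, 89.2]
ee_rot: [0.041, -0.705, 0.707, -0.043]
contact_force: [-4.5, 1.5, 9.3]
gripper_width: 11.6
```

Emit:
{"fn": "play_rows", "kwargs": {
  "series": [
    [0,0.0013,0,0,0,0,0]
  ]
}}

```text
clock: 14.95
position: [457.8, -130.1, 88.7]
ee_rot: [0.041, -0.705, 0.707, -0.043]
contact_force: [-3.6, 0.8, 9.4]
gripper_width: 11.6
```

Emit:
{"fn": "play_rows", "kwargs": {
  "series": [
    [0,0.0013,0,0,0,0,0]
  ]
}}

```text
clock: 15.05
position: [457.9, -130.1, 88.1]
ee_rot: [0.041, -0.705, 0.707, -0.044]
contact_force: [-2.1, 1.5, 10.1]
gripper_width: 11.8
```

Emit:
{"fn": "play_rows", "kwargs": {
  "series": [
    [0,0.0013,0,0,0,0,0]
  ]
}}

```text
clock: 15.15
position: [458.1, -130.1, 87.5]
ee_rot: [0.041, -0.704, 0.707, -0.044]
contact_force: [-3.7, 1.8, 7.8]
gripper_width: 12.1
```

Emit:
{"fn": "play_rows", "kwargs": {
  "series": [
    [0,0.001,0,0,0,0,0]
  ]
}}

```text
clock: 15.25
position: [458.1, -130.1, 87.0]
ee_rot: [0.041, -0.704, 0.707, -0.044]
contact_force: [-1.8, 2.0, 8.0]
gripper_width: 11.9
```

Emit:
{"fn": "play_rows", "kwargs": {
  "series": [
    [0,0.001,0,0,0,0,0]
  ]
}}

```text
clock: 15.35
position: [458.1, -130.1, 86.5]
ee_rot: [0.041, -0.704, 0.707, -0.044]
contact_force: [-3.0, 1.1, 7.6]
gripper_width: 11.7
```

Emit:
{"fn": "play_rows", "kwargs": {
  "series": [
    [0,0.001,0,0,0,0,0]
  ]
}}

```text
clock: 15.45
position: [458.2, -130.1, 86.0]
ee_rot: [0.041, -0.704, 0.707, -0.044]
contact_force: [-2.2, 1.7, 8.2]
gripper_width: 11.8
```

Emit:
{"fn": "play_rows", "kwargs": {
  "series": [
    [0,0.001,0,0,0,0,0]
  ]
}}

```text
clock: 15.55
position: [458.2, -130.1, 85.5]
ee_rot: [0.041, -0.704, 0.707, -0.044]
contact_force: [-2.2, 0.9, 8.5]
gripper_width: 12.1
```

Emit:
{"fn": "play_rows", "kwargs": {
  "series": [
    [0,0.001,0,0,0,0,0]
  ]
}}

```text
clock: 15.65
position: [458.2, -130.1, 84.9]
ee_rot: [0.042, -0.704, 0.707, -0.044]
contact_force: [-2.6, 1.5, 8.6]
gripper_width: 11.6
```

Emit:
{"fn": "play_rows", "kwargs": {
  "series": [
    [0,0.001,0,0,0,0,0]
  ]
}}

```text
clock: 15.75
position: [458.3, -130.1, 84.3]
ee_rot: [0.042, -0.704, 0.707, -0.045]
contact_force: [-1.0, 0.4, 3.4]
gripper_width: 11.9
```

Emit:
{"fn": "play_rows", "kwargs": {
  "series": [
    [0,0.001,0,0,0,0,0]
  ]
}}

```text
clock: 15.85
position: [458.8, -130.0, 83.6]
ee_rot: [0.041, -0.704, 0.707, -0.045]
contact_force: [-2.6, 1.7, 6.4]
gripper_width: 12.0
```

Emit:
{"fn": "play_rows", "kwargs": {
  "series": [
    [0,0.001,0,0,0,0,0]
  ]
}}

```text
clock: 15.95
position: [458.9, -130.0, 82.9]
ee_rot: [0.041, -0.704, 0.707, -0.045]
contact_force: [-3.0, 2.2, 8.0]
gripper_width: 11.5
```

```bash
python3 -c "
from h import *
import pickle
todo([456.7,-129.3,85],.11+np.pi/2)
g=shot('scene','s6.png')
v=shot('wrist','w6.png')
o=np.zeros((600,800,3),np.uint8)
o[:,:450]=cv2.resize(g['color'][145:225,180:240,::-1],(450,600),interpolation=cv2.INTER_CUBIC)
o[:315,450:]=cv2.resize(v['color'][60:340,120:431,::-1],(350,315))
cv2.imwrite('pics/c6.png',o)"
```

```text
t 15.95 pos [ 458.9 -130.    82.9] F [-3.   2.2  8. ] w 11.5 
shift [ 2.1 -2.1 -0.9] turn [-0.005  0.012 -0.006]
shift in target axes [ 2.1 -2.1 -0.9]
```

View pics/c6.png

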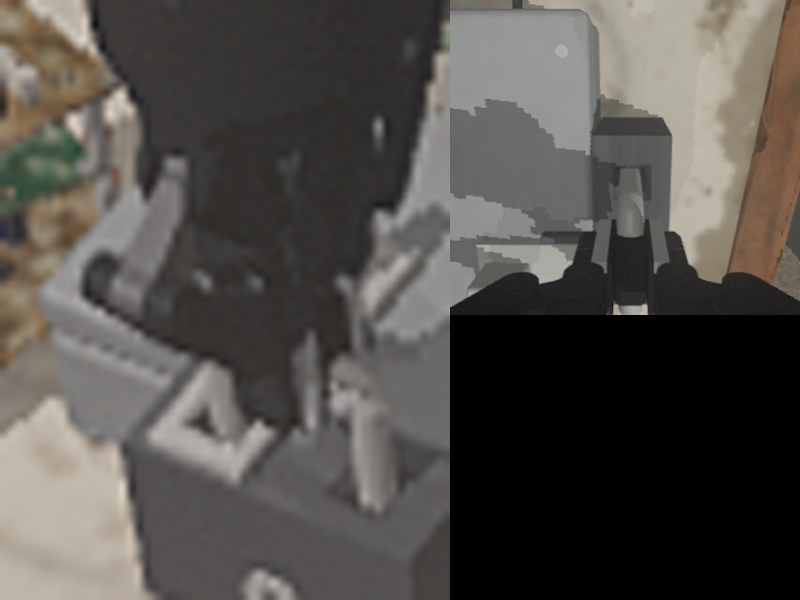

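The shackle stands in both holes. A clear drop of about 5 N came at TCP z 84.3, and the force rose again after it. I'll test the hold with a gentle lift.

Emit:
{"fn": "play_rows", "kwargs": {
  "series": [
    [0.001,-0.001,0,0,0,0,0],
    [0,-0.001,0,0,0,0,0]
  ]
}}

```text
clock: 16.25
position: [458.4, -129.7, 84.2]
ee_rot: [0.04, -0.705, 0.707, -0.046]
contact_force: [0.2, 0.2, -7.3]
gripper_width: 11.8
```

Emit:
{"fn": "play_rows", "kwargs": {
  "series": [
    [0,-0.001,0,0,0,0,0],
    [0,-0.001,0,0,0,0,0]
  ]
}}

```text
clock: 16.45
position: [458.2, -129.5, 84.3]
ee_rot: [0.04, -0.705, 0.707, -0.045]
contact_force: [2.7, -0.8, -9.1]
gripper_width: 11.9
```

It holds against 9 N upward, so it is locked. Let go and withdraw.

Emit:
{"fn": "play_rows", "kwargs": {
  "series": [
    [0,0.0005,0,0,0,0,0],
    [0,0,0,0,0,0,0.035],
    [0,0,0,0,0,0,0.035],
    [0,0,0,0,0,0,0.035],
    [0,0,0,0,0,0,0.035],
    [0,-0.015,0,0,0,0,0.035],
    [0,-0.03,0,0,0,0,0.035],
    [0,-0.035,0,0,0,0,0.035],
    [0,-0.035,0,0,0,0,0.035],
    [0,0,0,0,0,0,0.035]
  ]
}}

```text
clock: 17.45
position: [456.8, -129.9, 203.6]
ee_rot: [0.042, -0.704, 0.707, -0.044]
contact_force: [1.2, -0.3, -0.4]
gripper_width: 35.1
```

Emit:
{"fn": "play_rows", "kwargs": {
  "series": [
    [0,0,0.04,0,0,0,0.035],
    [0,0,0.04,0,0,0,0.035],
    [0,0,0.04,0,0,0,0.035],
    [0,0,0,0,0,0,0.035],
    [0,0,0,0,0,0,0.035]
  ]
}}

```text
clock: 17.95
position: [472.2, -251.8, 204.9]
ee_rot: [0.042, -0.704, 0.707, -0.047]
contact_force: [1.1, 0.3, -0.1]
gripper_width: 34.8
```

```bash
python3 -c "
from h import *
g=shot('scene','s7.png');t=shot('top','t7.png')
o=np.zeros((600,800,3),np.uint8)
o[:,:400]=cv2.resize(g['color'][135:255,175:255,::-1],(400,600),interpolation=cv2.INTER_CUBIC)
o[:,400:]=cv2.resize(t['color'][150:300,190:290,::-1],(400,600),interpolation=cv2.INTER_CUBIC)
cv2.imwrite('pics/c7.png',o); s=read_state();print(s['clock'],s['contact_force'])
# where the crown top should be if feet at 26 / at 42 (popped)
for z in (26,42): print(z,((proj(g,[456.5,-128,z+82])-[175,135])*5).round())"
```

```text
18.05 [ 0.95378968  0.07976837 -1.24193348]
26 [216. 269.]
42 [213. 238.]
```

View pics/c7.png

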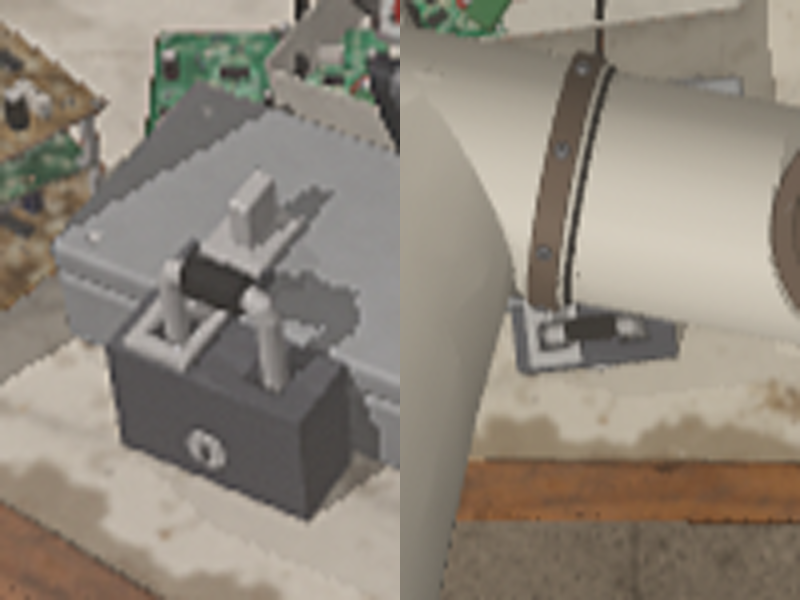

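The shackle stands in both holes with one leg through the eye. The crown top at about (217,272) matches feet at about 26 mm, and the gripper is clear.

```bash
python3 -c "
from bench import job_done
print(job_done())"
```

```text
the job is handed in; nothing more can be done
None
```

The case is locked and the job was handed in at about 18 s.

- **Hasp:** I slid the plate about 21.6 mm forward to its stop, where the force rose to about 11 N. The wrist view showed the eye over the hole.
- **Shackle:** I took it from the stand and lowered both legs into the holes, one through the eye. I pressed in steps of about 1 mm with a peak of about 10 N vertical, well under 20 N.
- **Click:** A first drop of about 2 N was not clear, because no hard stop followed it. A second drop of about 5 N came with the feet at about 25 mm, and the force climbed again after it. That drop is a little more than the 1 to 4 N stated.
- **Final checks:** The locked shackle held against a 9 N upward pull. After I let go, the picture showed the crown at the height for feet at about 26 mm, against the 40.5 mm limit. The gripper was clear and the residual force was about 1 N.
- **Calibration:** The wrist and overhead positions differed by 2 to 4 mm, and the chamfered holes took this up.
- **Bystanders:** I did not re-measure the flux pot, battery and relay at the end. The arm never went low near them.

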